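# Slide the carved game board into the corner stop and fill its hollows

## Task

Slide the carved game board flat across the bench, without lifting or tipping it, until it is fully home in the corner of the two pale battens: its long edge against the long batten and its short edge against the short one. Only then stand the two turned game pieces that are loose on the bench upright in its two empty hollows, one in each; the piece that is already in the board must still stand in its hollow. Leave everything else on the bench standing where it is.

Things in the scene. Friction and masses are not known exactly. Their poses are not given: they have to be found in the camera images.
- stop: Corner stop, screwed to the bench: two pale wooden battens, 22 mm wide and 25 mm high, that meet at a right angle. Origin: the inner corner, on the bench. From it the long batten's inner face (x = 0) runs 130 mm towards -y and the short one's (y = 0) 90 mm towards -x. The board belongs on the side -x, -y.
- board: Carved game board, a plain brown wooden block 92 mm (x) by 150 mm (y) by 35 mm high, about 0.4 kg, too wide to grasp. Origin: centre of the underside, z up. Three round hollows 36 mm wide, 14 mm deep, in a row at y = -46, 0 and +46 mm. Fully home, its origin is at x = -46, y = -75 mm in the frame of the stop, axes parallel to the stop's.
- board_hole0 (a point): Centre of the mouth of the hollow at y = -46 mm, level with the board's top (35 mm). At the start this one holds a piece.
- board_hole1 (a point): Centre of the mouth of the middle hollow, level with the board's top; empty at the start.
- board_hole2 (a point): Centre of the mouth of the hollow at y = +46 mm, level with the board's top; empty at the start.
- piece_set: Turned game piece of pale wood that stands in a hollow of the board from the start: round foot 28 mm wide and 10 mm high, above it a round shank 20 mm wide, 46 mm high in all; 16 g. Origin: centre of the underside, z up.
- piece_a: Loose game piece, the same shape as the one in the board, standing upright on the bench. Origin: centre of the underside, z up.
- piece_b: The other loose game piece, of the same shape, standing upright on the bench. Origin: centre of the underside, z up.
- knob: Bystander, not a game piece: a pale turned drawer knob standing on the bench, foot 24 mm, head 44 mm wide, 34 mm high. Origin: centre of the underside.
- tape: Bystander: roll of cream masking tape standing flat, 62 mm in diameter, 48 mm high. It stands on one of two thin brown sheets of sandpaper, which lie flat and are no obstacle. It blocks either the way along the robot's side of the bench or the way along the far side. Origin: centre of the underside.
- tin: Bystander: flat round steel wax tin on the robot's side of the bench, 59 mm in diameter, 32 mm high. Origin: centre of the underside.
- gouge: Bystander: carving gouge with dark wooden handle, lying along its x axis, 200 mm long, handle about 28 mm thick. Origin: near its middle, on the bench.
- brush: Bystander: bristle brush lying on its wooden back, 130 mm (x) by 50 mm, 52 mm high. Origin: centre of the underside.
- mallet: Bystander: carver's round wooden mallet lying on its side, along x, 270 mm long, head 68 mm thick (x from 20 to 150 mm), handle 28 mm thick (x from -120 to 20 mm). Origin: on the bench.
Things that resemble listed ones, but are neither listed nor needed, are in the scene too. What is shaped like the piece_set but black or red is not meant.

How it is judged:
By the outcome, as a careful person would: the job done as asked, in the order asked, and still so for the second after the job is handed in, with the robot touching nothing.
It also fails if it takes over 70 s, if anything falls off the work surface, if the arm or the gripper's body presses on something with over 40 N, if the wrist force passes 120 N, or if a joint passes its speed limit or range.

## Robot

A 6-joint arm with a two-finger parallel gripper is mounted at the origin on the work surface. World frame = base frame: x ahead of the robot, y to its left, z up, the work surface at z = 0. Lengths are in m, angles in rad, forces in N, time in s.
With the tool pointing down it reaches from about 0.35 to 0.775 m from the base axis. Payload 7.3 kg.
Tool frame: the origin (TCP) lies midway between the tips of the shut fingers; the grasp point (between the pads) lies 19 mm behind it (tcp_to_grasp is the distance from the TCP to the grasp point, in m); z points along the fingers, y is the line along which they close (so a half turn about z gives the same grasp; the last joint's range is limited). The gripper opens to 92 mm and grips with 3 to 60 N. Pads are 19 mm wide; open, the fingers measure 130 mm over their backs; the gripper's body (75 mm by 190 mm) begins 47 mm behind the grasp point.
Start: joints at [-1.36, 0.342, 1.524, -0, 1.275, -0.146], TCP at [0.183, -0.492, 0.227] pointing down, gripper open.
Joint ranges: [-2.53, 2.53], [-0.77, 2.02], [0.04, 2.7], [-1, 4.14], [0.28, 2.66], [-3.11, 3.11]. Speed limits (rad/s): [2.57, 2.57, 3.14, 3.14, 3.14, 3.14].

## Interface

Orientations are given as [roll, pitch, yaw] about the fixed x, y, z axes, in that order (R = Rz(yaw) Ry(pitch) Rx(roll)).
In Python, from cell import observe, read_camera, calibration, hand_in, tcp_to_grasp gives the robot as it stands.
- The arm moves only by the tool send_rows, never from a script. Its argument "targets" is a list of rows, each a list of 5 numbers: the opening, from 0 (shut) to 1 (fully open), then the shift along the world's x, y, z in m, then the turn about the world's z in rad. A call has 1 to 5 rows; each row shifts and turns the commanded pose from where the row before left it; what a row does not reach is not made up. A row lasts 1/10 s, in which the tool goes at most 50 mm and 8.59 degrees, less where a joint would pass 70% of its speed; a pose out of reach is approached as far as the arm can. A call is refused whole if a number of a shift passes 0.05 or a number of a turn 0.15, either way. A call with a gripper value outside its range is refused whole. The fingers move at their own pace and stop on an object; "grip_force" is the grip in N (left out, the last holds). Time passes only in rows, so rows that do not move let the fingers close. It gives the time, the measured TCP pose, the force, the opening and the grip force at its end, in the units of the state.
- observe(): the state, without advancing time (a new reading comes with each control period).
- read_camera(name): name is "side" or "top" or "wrist"; returns (picture, depth): 400x640x3 uint8, red, green, blue; 400x640 float32, m along the optical axis (not along the pixel's ray), 0 where there is no reading.
- calibration(name): a dict with "intrinsics" (3x3 intrinsics, pixels), "world_to_cam" (4x4, takes a point from world to camera coordinates); the wrist camera has in their place "hand_eye" (4x4, takes a point from camera to tool coordinates, whose origin is the TCP and whose axes are the flange's). Camera axes: x right, y up, looking along -z (the intrinsics and any distortion apply to the point x, -y, -z); pixel columns grow to the right and rows downward; lengths in m; the calibration is good to about 2 mm. The wrist camera is an equidistant fisheye: a pixel r from the principal point sees the ray r / f radians off the axis. A picture is of the moment at which its call begins: read the wrist's pose just before it. calibration takes no time and is no camera call.
- hand_in(): hands the job in; it is judged then, once.
The state is a dict: "time": time; "qpos": joint angles; "qvel": joint speeds; "joint_efforts": joint torques, N m; "tool_pos": TCP position; "tool_rot": TCP orientation; "contact_force": force on the tool from outside, world axes, zero at the start; "torque": the same for the moment, N m; "opening": finger opening in m; "grip_force": force on a finger pad.
Only numpy, scipy, OpenCV 4.12 (cv2) and the standard library are available. Lean on these libraries where they do the work, as an engineer would, in place of code of your own. Each camera call takes 0.05 s, during which the arm holds its last target. There are 200 camera calls.

## Working session

There is one attempt and no reset: what is moved stays moved. The work goes in short steps, Python scripts to look and compute and a tool call to move; the robot and the scene stay as the last step left them, time stands still between calls to the robot, and variables do not carry over. Pictures are saved under pics/ and viewed, at most 10 in all, crops included, and the job is handed in when it is done.

Besides the shell and the picture viewer there is one more tool, called after "Call:" as name([rows], argument=value, ...), one row to a line, values as JSON. send_rows: Moves the arm, as the interface text tells. Its arguments: {"type":"object","properties":{"targets":{"type":"array","items":{"type":"array","items":{"type":"number"}}},"grip_force":{"type":"number"}},"required":["targets"]}

```bash
ls; mkdir -p pics; cat > h.py <<'E'
import numpy as np, cv2
from cell import *
def snap(n,f=None):
    im,d=read_camera(n); np.savez('pics/%s.npz'%(f or n),im=im,d=d)
    cv2.imwrite('pics/%s.png'%(f or n),im[:,:,::-1]); return im,d
def ray(n,u,v):
    c=calibration(n);K=np.array(c['intrinsics']);T=np.array(c['world_to_cam'])
    p=cv2.undistortPoints(np.array([[[u,v]]],float),K,np.array(c.get('distortion',np.zeros(5)),float))[0,0]
    R=T[:3,:3];o=-R.T@T[:3,3];return o,R.T@np.array([p[0],-p[1],-1.])
def onz(n,u,v,z):
    o,r=ray(n,u,v);return o+r*(z-o[2])/r[2]
def cloud(n,d):
    """world point per pixel from depth"""
    c=calibration(n);K=np.array(c['intrinsics']);T=np.array(c['world_to_cam'])
    v,u=np.mgrid[:d.shape[0],:d.shape[1]]
    p=cv2.undistortPoints(np.stack([u,v],-1).reshape(-1,1,2).astype(float),K,np.array(c.get('distortion',np.zeros(5)),float)).reshape(*d.shape,2)
    P=np.stack([p[...,0]*d,-p[...,1]*d,-d],-1)
    return (P-T[:3,3])@T[:3,:3]
E
python3 - <<'E'
from h import *
a,_=snap('top');b,_=snap('side')
for n in('top','side','wrist'):print(n,calibration(n))
print(observe(),tcp_to_grasp)
E
```

```text
pics
top {'intrinsics': array([[409.33891189,   0.        , 317.63193082],
       [  0.        , 409.33891189, 202.29517557],
       [  0.        ,   0.        ,   1.        ]]), 'world_to_cam': array([[ 0.00923505, -0.99988116, -0.01234456, -0.03665066],
       [ 0.9969443 ,  0.00824889,  0.07767898, -0.54082964],
       [-0.07756792, -0.01302421,  0.99690199, -1.02939637],
       [ 0.        ,  0.        ,  0.        ,  1.        ]])}
side {'intrinsics': array([[434.99242402,   0.        , 316.13311823],
       [  0.        , 434.99242402, 207.36880815],
       [  0.        ,   0.        ,   1.        ]]), 'world_to_cam': array([[-0.9986633 , -0.04781602,  0.01962782,  0.53961538],
       [ 0.03964054, -0.46483495,  0.88450953, -0.1095076 ],
       [-0.03317003,  0.88410525,  0.46610905, -1.00769129],
       [ 0.        ,  0.        ,  0.        ,  1.        ]])}
wrist {'intrinsics': array([[309.70691629,   0.        , 320.09715777],
       [  0.        , 309.70691629, 194.82876258],
       [  0.        ,   0.        ,   1.        ]]), 'hand_eye': array([[ 6.16342193e-04,  9.501402
[... 297 characters left out ...]
00e+00]])}
{'time': 0.1, 'qpos': array([-1.36000384e+00,  3.42655656e-01,  1.52490718e+00,  2.12780461e-05,
        1.27541401e+00, -1.46039760e-01]), 'qvel': array([ 0.00144836, -0.00327989, -0.0020034 ,  0.00070148,  0.00012873,
        0.00192173]), 'joint_efforts': array([ 1.20794029e-03, -4.32006168e+01, -2.44693261e+01,  7.19347713e-02,
        5.25861117e-02, -5.05601849e-05]), 'tool_pos': array([ 0.18331784, -0.49157043,  0.22611811]), 'tool_rot': array([-3.14022616e+00, -2.21560606e-04,  3.56825884e-01]), 'contact_force': array([-0.56434477,  0.17595826, -0.94597699]), 'torque': array([-0.00802408,  0.02367133, -0.03245469]), 'grip_force': 0.0, 'opening': 0.09185231980541401} 0.0188
```

View pics/top.png

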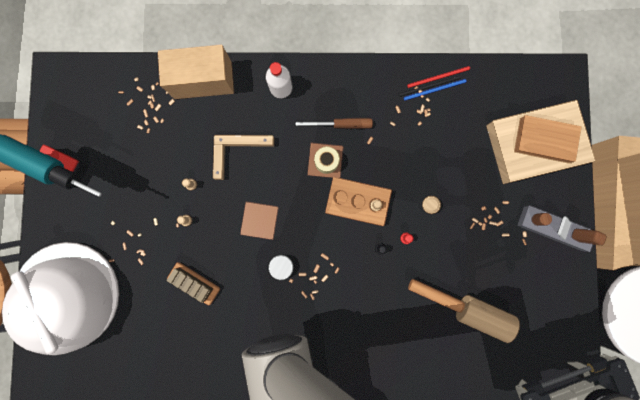

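View pics/side.png

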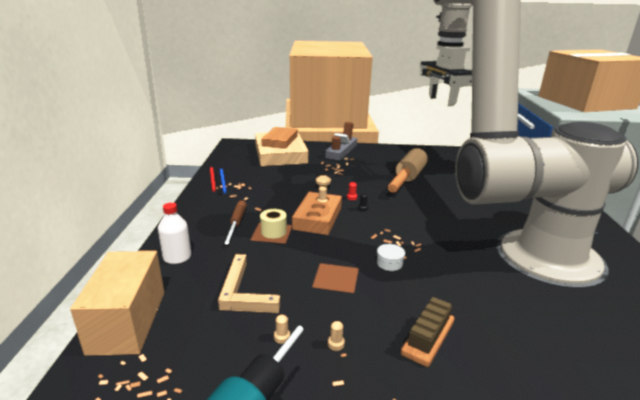

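The top view shows the board at (358,202) with its piece in the right hollow (377,205). The corner stop's inner corner is near (225,147). The tape at (326,160) blocks the far way, so I'll go along the robot's side.

Candidates for the loose pieces:
- Pale turned pieces at (190,184) and (184,220): these match the description.
- Knob at (431,205): wide head, not a piece.
- Black piece at (381,249) and red piece at (407,238): excluded by colour.

I'll check the choice in a close crop and measure.

```bash
cat > m.py <<'E'
from h import *
def meas(tag):
    im,d=np.load(f'pics/{tag}.npz').values(); P=cloud('top',d)
    x,y,z=np.moveaxis(P,-1,0); out={}
    hsv=cv2.cvtColor(im,cv2.COLOR_RGB2HSV); col=(hsv[...,1]>60)&(hsv[...,2]>70)
    def rect(m,zt):
        n,l,s,c=cv2.connectedComponentsWithStats(m.astype(np.uint8)); k=1+np.argmax(s[1:,4])
        cs=cv2.findContours((l==k).astype(np.uint8),cv2.RETR_EXTERNAL,cv2.CHAIN_APPROX_NONE)[0][0].reshape(-1,2)
        W=np.array([onz('top',u,v,zt)[:2] for u,v in cs],np.float32); return W,s[k]
    return im,d,P,col,rect
E
python3 - <<'E'
from m import *
im,d,P,col,rect=meas('top'); z=P[...,2]
bench=z[(~col)&(d>0)][::50]; print('bench z',np.percentile(bench,[20,50,80]))
v,u=np.mgrid[:400,:640]
def box(a,b,c,e): return (u>a)&(u<c)&(v>b)&(v<e)
m=col&box(315,172,400,232)&(z>.027); W,s=rect(m,.035); print('board',cv2.minAreaRect(W),s,'ztop',np.median(z[m]))
m=col&box(205,128,285,185)&(z>.012); W,s=rect(m,.025); print('stop',cv2.minAreaRect(W),s,np.median(z[m]))
cs=cv2.findContours(m.astype(np.uint8),0,1)[0]; c=max(cs,key=cv2.contourArea); ap=cv2.approxPolyDP(c,3,True).reshape(-1,2)
print([(tuple(p),onz('top',*p,.025)[:2].round(3)) for p in ap])
for n,b in dict(a=(178,172,204,196),b=(172,208,198,232),tape=(305,140,348,180),knob=(418,192,446,218),set=(365,195,388,216)).items():
    m=box(*b)&(z>(.06 if n=='set' else .036 if n in'ab' else .022)); p=P[m]; print(n,m.sum(),p.mean(0).round(4),p.max(0).round(3),p.min(0).round(3))
    
# side view: shank/heads
si,sd=np.load('pics/side.npz').values(); Q=cloud('side',sd)
for n,b in dict(a=(270,310,295,348),b=(325,315,348,352)).items():
    m=box(*b)&(Q[...,2]>.015); p=Q[m]; print('side',n,m.sum(),np.median(p,0).round(4),p.max(0).round(3),p.min(0).round(3))
A=cv2.resize(im[125:250,165:450],None,fx=2.7,fy=2.7,interpolation=2);B=cv2.resize(si[300:355,255:365],None,fx=4,fy=4,interpolation=2)
o=np.zeros((560,770,3),np.uint8);o[:A.shape[0],:A.shape[1]]=A;o[338:338+B.shape[0],:B.shape[1]]=B
cv2.imwrite('pics/crop.png',o[:,:,::-1])
E
```

```text
bench z [-3.21086547e-01  2.06000855e-04  2.64310774e-03]
board ((0.543890118598938, -0.13361424207687378), (0.15000472962856293, 0.09249302744865417), 77.79747772216797) [ 325  178   66   48 1811] ztop 0.03553082533880422
stop ((0.6567475199699402, 0.16205140948295593), (0.10988166183233261, 0.15420301258563995), 0.3573572337627411) [213 136  61  43 849] 0.02520269186634649
[((np.int32(213), np.int32(178)), array([0.601, 0.238])), ((np.int32(222), np.int32(178)), array([0.602, 0.215])), ((np.int32(224), np.int32(144)), array([0.69 , 0.212])), ((np.int32(272), np.int32(145)), array([0.689, 0.087])), ((np.int32(273), np.int32(136)), array([0.712, 0.085])), ((np.int32(214), np.int32(136)), array([0.711, 0.239]))]
a 57 [0.5796 0.2825 0.099 ] [0.596 0.312 1.068] [ 0.46  -0.046  0.037]
b 58 [0.4896 0.2795 0.1336] [0.502 0.32  1.068] [ 0.46  -0.046  0.037]
tape 516 [ 0.6444 -0.0535  0.0573] [ 0.68  -0.022  1.068] [ 0.46  -0.091  0.022]
knob 239 [ 0.5355 -0.3148  0.0453] [ 0.556 -0.046  1.068] [ 0.46  -0.34   0.023]
set 53 [ 0.5311 -0.1737  0.1041] [ 0.542 -0.046  1.068] [ 0.46  -0.188  0.061]
side a 316 [0.5805 0.3111 0.0436] [0.595 0.866 0.556] [0.51  0.296 0.015]
side b 222 [0.4918 0.3193 0.0361] [0.51  0.866 0.556] [0.482 0.306 0.015]
```

View pics/crop.png

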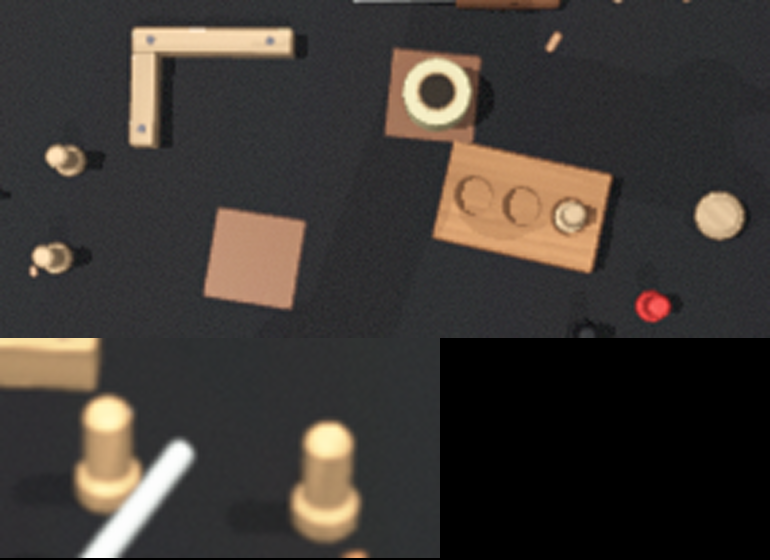

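The crop confirms the choice: both candidates, at crop (64,158) and (50,257), have the foot-and-shank shape. The disc at (720,215) is the knob. My plan is to set the fingers loosely into the two empty hollows, with the ridge between them, and slide the board along the robot's side. First I go above that ridge.

Call:
send_rows([
  [0.3,0.024,0.025,0,-0.038],
  [0.3,0.024,0.025,0,-0.038],
  [0.3,0.024,0.025,0,-0.038],
  [0.3,0.025,0.026,0,-0.038],
  [0.3,0.025,0.026,0,-0.038],
], grip_force=3)

```text
time: 0.6
tool_pos: [0.306, -0.3637, 0.2265]
tool_rot: [-3.141, 0.0, 0.165]
contact_force: [0.9, 0.1, 0.2]
opening: 0.0564
grip_force: 0.0
```

Call:
send_rows([
  [0.3,0.024,0.025,0,-0.038],
  [0.3,0.024,0.025,0,-0.038],
  [0.3,0.024,0.025,0,-0.038],
  [0.3,0.025,0.026,0,-0.038],
  [0.3,0.025,0.026,0,-0.038],
])

```text
time: 1.1
tool_pos: [0.4281, -0.2366, 0.2265]
tool_rot: [-3.141, 0.001, -0.025]
contact_force: [0.5, -0.7, -0.7]
opening: 0.0273
grip_force: 0.0
```

Call:
send_rows([
  [0.3,0.024,0.025,0,-0.038],
  [0.3,0.024,0.025,0,-0.038],
  [0.3,0.024,0.025,0,-0.038],
  [0.3,0.025,0.026,0,-0.038],
  [0.3,0.025,0.026,0,-0.038],
])

```text
time: 1.6
tool_pos: [0.55, -0.1097, 0.2263]
tool_rot: [3.142, 0.001, -0.215]
contact_force: [-0.7, -0.9, 0.4]
opening: 0.0273
grip_force: 0.0
```

Call:
send_rows([
  [0.3,0,0,-0.02,0],
  [0.3,0,0,-0.02,0],
  [0.3,0,0,0,0],
  [0.3,0,0,0,0],
])

```text
time: 2.0
tool_pos: [0.5492, -0.111, 0.1867]
tool_rot: [-3.142, 0.001, -0.213]
contact_force: [1.2, -0.0, -0.5]
opening: 0.0278
grip_force: 0.0
```

```bash
cat >> h.py <<'E'
from scipy.spatial.transform import Rotation as Ro
def wpose():
    s=observe();c=calibration('wrist');T=np.eye(4);T[:3,:3]=Ro.from_euler('xyz',s['tool_rot']).as_matrix();T[:3,3]=s['tool_pos']
    return T@np.array(c['hand_eye']),np.array(c['intrinsics'])
def wonz(T,K,uv,z):
    uv=np.atleast_2d(np.asarray(uv,float));q=(uv-K[:2,2])/K[0,0];r=np.linalg.norm(q,axis=1)+1e-9
    s=np.sin(r)/r;D=np.c_[q[:,0]*s,-q[:,1]*s,-np.cos(r)]@T[:3,:3].T
    return T[:3,3]+D*((z-T[2,3])/D[:,2])[:,None]
def wproj(T,K,p):
    c=np.linalg.inv(T)@np.r_[p,1];a=np.arctan2(np.hypot(c[0],c[1]),-c[2]);h=np.hypot(c[0],c[1])
    return K[:2,2]+K[0,0]*a*np.array([c[0],-c[1]])/h
E
python3 - <<'E'
from h import *
T,K=wpose(); np.savez('pics/w1p.npz',T=T,K=K); im,d=snap('wrist','w1')
R=lambda y:np.array([.5439+.211*y,-.1336+.977*y,.035])
for y in(-.046,0,.046):print(wproj(T,K,R(y)))
print(T[:3,3])
E
```

```text
[386.17827447 179.23883511]
[342.62811529 179.03285033]
[298.16885172 179.03831102]
[ 0.63131845 -0.1285222   0.34354719]
```

View pics/w1.png

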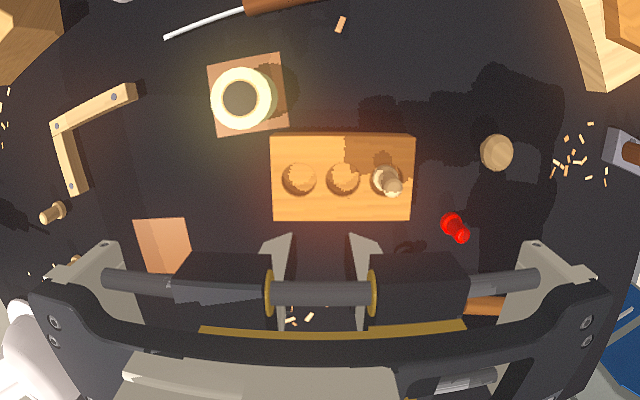

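The wrist view shows the hollows at (299,180) and (343,179). My estimate projects to (298,179) and (343,179), so they agree. I'll lower the fingers into the two empty hollows.

Call:
send_rows([
  [0.3,0,0,-0.035,0],
  [0.3,0,0,-0.035,0],
  [0.3,0,0,-0.03,0],
  [0.3,0,0,-0.01,0],
  [0.3,0,0,0,0],
])

```text
time: 2.55
tool_pos: [0.5492, -0.1111, 0.0766]
tool_rot: [-3.142, 0.001, -0.214]
contact_force: [0.9, 0.2, 1.5]
opening: 0.0272
grip_force: 0.0
```

Call:
send_rows([
  [0.3,0,0,-0.015,0],
  [0.3,0,0,-0.015,0],
  [0.3,0,0,-0.01,0],
  [0.3,0,0,-0.01,0],
  [0.3,0,0,0,0],
])

```text
time: 3.05
tool_pos: [0.5492, -0.1109, 0.0264]
tool_rot: [3.142, 0.001, -0.213]
contact_force: [0.4, 0.2, 0.8]
opening: 0.0274
grip_force: 0.0
```

Call:
send_rows([
  [0.2,0,0,0,0],
  [0.1,0,0,0,0],
  [0.1,0,0,0,0],
  [0.1,0,0,0,0],
], grip_force=3)

```text
time: 3.45
tool_pos: [0.5499, -0.1112, 0.0274]
tool_rot: [3.141, -0.001, -0.213]
contact_force: [0.6, -0.7, 1.8]
opening: 0.015
grip_force: 2.5
```

Gripped lightly on the ridge. I'll slide clear of the tape and turn the board square.

Call:
send_rows([
  [0.1,-0.004,0,0,0],
  [0.1,-0.008,0,0,0],
  [0.1,-0.008,0,0,0],
  [0.1,-0.006,0,0,0.02],
  [0.1,-0.004,0,0,0.03],
])

```text
time: 3.95
tool_pos: [0.519, -0.111, 0.0272]
tool_rot: [3.141, -0.001, -0.162]
contact_force: [3.8, 0.1, 2.6]
opening: 0.0141
grip_force: 3.6
```

Call:
send_rows([
  [0.1,0,0.003,0,0.04],
  [0.1,0,0.006,0,0.04],
  [0.1,0,0.01,0,0.04],
  [0.1,0,0.01,0,0.03],
  [0.1,0,0.01,0,0.013],
])

```text
time: 4.45
tool_pos: [0.519, -0.0714, 0.0268]
tool_rot: [3.141, 0.0, 0.001]
contact_force: [-0.6, -3.6, 3.8]
opening: 0.0149
grip_force: 3.1
```

Call:
send_rows([
  [0.1,0,0.014,0,0],
  [0.1,0,0.014,0,0],
  [0.1,0,0.014,0,0],
  [0.1,0,0.014,0,0],
  [0.1,0,0.014,0,0],
])

```text
time: 4.95
tool_pos: [0.5193, -0.0006, 0.0267]
tool_rot: [3.141, 0.0, 0.0]
contact_force: [0.2, -5.0, 4.4]
opening: 0.0146
grip_force: 3.2
```

Call:
send_rows([
  [0.1,0,0.014,0,0],
  [0.1,0,0.014,0,0],
  [0.1,0,0.014,0,0],
  [0.1,0,0.014,0,0],
  [0.1,0,0.014,0,0],
])

```text
time: 5.45
tool_pos: [0.5193, 0.0692, 0.0267]
tool_rot: [3.141, 0.0, -0.0]
contact_force: [0.2, -5.5, 3.4]
opening: 0.0145
grip_force: 3.2
```

Call:
send_rows([
  [0.1,0,0.014,0,0],
  [0.1,0,0.014,0,0],
  [0.1,0,0.014,0,0],
  [0.1,0,0.014,0,0],
  [0.1,0,0.008,0,0],
])

```text
time: 5.95
tool_pos: [0.5192, 0.1335, 0.0267]
tool_rot: [-3.142, 0.0, 0.001]
contact_force: [-0.1, -4.9, 5.1]
opening: 0.0143
grip_force: 3.2
```

Call:
send_rows([
  [0.1,0,0.004,0,0],
  [0.1,0.006,0,0,0],
  [0.1,0.012,0,0,0],
  [0.1,0.012,0,0,0],
  [0.1,0.012,0,0,0],
])

```text
time: 6.45
tool_pos: [0.5605, 0.1362, 0.0261]
tool_rot: [-3.141, 0.004, -0.001]
contact_force: [-4.5, 0.6, 3.4]
opening: 0.0147
grip_force: 4.3
```

Call:
send_rows([
  [0.1,0.012,0,0,0],
  [0.1,0.012,0,0,0],
  [0.1,0.012,0,0,0],
  [0.1,0.008,0,0,0],
  [0.1,0,0,0,0],
])

```text
time: 6.95
tool_pos: [0.6064, 0.136, 0.0263]
tool_rot: [-3.141, -0.001, -0.001]
contact_force: [1.9, -0.3, 0.5]
opening: 0.0146
grip_force: 3.7
```

```bash
python3 - <<'E'
from h import *
T,K=wpose(); np.savez('pics/w2p.npz',T=T,K=K); im,d=snap('wrist','w2'); si,_=snap('side','s2'); snap('top','t2')
o=np.hstack([cv2.resize(im[60:240,0:460],None,fx=.85,fy=.85*1.0),cv2.resize(si[180:345,190:430],(392,153*1))])
o=np.vstack([im[60:330,20:500],cv2.resize(si[230:330,200:400],(480,240))])
cv2.imwrite('pics/c2.png',o[:,:,::-1])
E
```

```text
(no output)
```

View pics/c2.png

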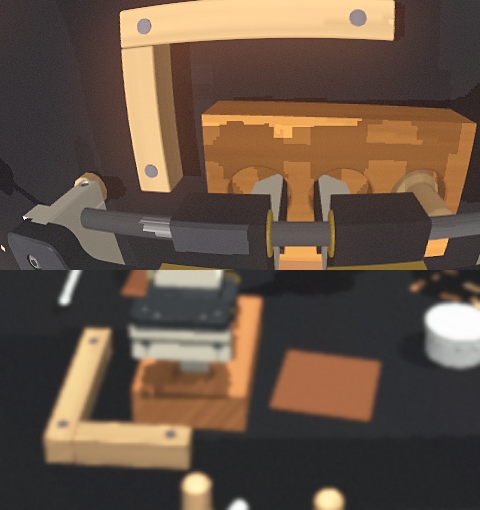

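The picture shows the board flat and square, about 3–4 cm from both battens, with its piece still in its hollow. I'll check the batten's yaw quickly from the wrist image.

```bash
python3 - <<'E'
from h import *
z=np.load('pics/w2p.npz');T,K=z['T'],z['K']
im,d=np.load('pics/w2.npz').values()
h=cv2.cvtColor(im,cv2.COLOR_RGB2HSV)
g=cv2.cvtColor(im,cv2.COLOR_RGB2GRAY).astype(float); g=cv2.GaussianBlur(g,(3,3),0)
def edge(cols,r0,r1,zz,sgn):
    pts=[]
    for c in cols:
        gr=sgn*np.diff(g[r0:r1,c]); pts.append((c,r0+np.argmax(gr)+.5))
    W=wonz(T,K,pts,zz); vx=cv2.fitLine(W[:,:2].astype(np.float32),cv2.DIST_HUBER,0,.001,.01).ravel(); return vx,pts[::10]
print('long inner',edge(range(205,400,4),90,120,.025,-1))
print('board far',edge(range(232,470,4),150,195,.035,1))
def edgev(rows,c0,c1,zz,sgn):
    pts=[(c0+np.argmax(sgn*np.diff(g[r,c0:c1]))+.5,r) for r in rows]
    W=wonz(T,K,pts,zz); return cv2.fitLine(W[:,:2].astype(np.float32),cv2.DIST_HUBER,0,.001,.01).ravel(),pts[::10]
print('short inner',edgev(range(125,235,3),175,215,.025,-1))
E
```

```text
long inner (array([0.00134952, 0.9999991 , 0.6899464 , 0.15006891], dtype=float32), [(205, np.float64(101.5)), (245, np.float64(99.5)), (285, np.float64(97.5)), (325, np.float64(97.5)), (365, np.float64(97.5))])
board far (array([ 0.05491148, -0.9984912 ,  0.6535949 ,  0.12094619], dtype=float32), [(232, np.float64(174.5)), (272, np.float64(175.5)), (312, np.float64(175.5)), (352, np.float64(177.5)), (392, np.float64(164.5)), (432, np.float64(166.5))])
short inner (array([ 0.99994326, -0.0106549 ,  0.64388585,  0.21684626], dtype=float32), [(np.float64(190.5), 125), (np.float64(175.5), 155), (np.float64(179.5), 185), (np.float64(183.5), 215)])
```

Call:
send_rows([
  [0.1,0.008,0,0,0],
  [0.1,0.01,0.008,0,0],
  [0.1,0.01,0.008,0,0],
  [0.1,0.004,0.005,0,0],
  [0.1,0,0,0,0],
])

```text
time: 7.6
tool_pos: [0.6378, 0.1577, 0.0264]
tool_rot: [-3.141, -0.0, 0.0]
contact_force: [0.9, 0.9, -2.0]
opening: 0.0148
grip_force: 3.0
```

Call:
send_rows([
  [0.1,0.002,0,0,0],
  [0.1,0.002,0,0,0],
  [0.1,0,0,0,0],
])

```text
time: 7.9
tool_pos: [0.6413, 0.1568, 0.0265]
tool_rot: [3.141, 0.0, -0.001]
contact_force: [0.6, -0.7, -3.6]
opening: 0.0146
grip_force: 3.4
```

Call:
send_rows([
  [0.1,0.001,0,0,0],
  [0.1,0.001,0,0,0],
  [0.1,0,0,0,0],
])

```text
time: 8.2
tool_pos: [0.6434, 0.1569, 0.0267]
tool_rot: [3.141, 0.0, -0.0]
contact_force: [-0.7, -0.3, -3.5]
opening: 0.0147
grip_force: 3.5
```

The z force of −3.5 N means the grip carries some of the board's weight, so I'll lower a touch before pressing in.

Call:
send_rows([
  [0.13,0,0,-0.001,0],
  [0.13,0.001,0,-0.0005,0],
  [0.1,0.001,0,0,0],
  [0.1,0,0,0,0],
])

```text
time: 8.6
tool_pos: [0.6447, 0.157, 0.0259]
tool_rot: [3.141, 0.001, -0.0]
contact_force: [-5.7, -1.9, 4.5]
opening: 0.0151
grip_force: 4.2
```

Call:
send_rows([
  [0.1,0.001,0,0,0],
  [0.1,0.001,0,0,0],
  [0.1,0,0,0,0],
])

```text
time: 8.9
tool_pos: [0.6458, 0.1568, 0.0256]
tool_rot: [3.141, 0.004, 0.0]
contact_force: [-8.6, -2.2, 4.3]
opening: 0.0152
grip_force: 4.6
```

Call:
send_rows([
  [0.1,0,0.002,0,0],
  [0.1,0,0.002,0,0],
  [0.1,0,0,0,0],
])

```text
time: 9.2
tool_pos: [0.6463, 0.1598, 0.0255]
tool_rot: [3.139, 0.003, 0.0]
contact_force: [-6.3, -6.2, 4.2]
opening: 0.0195
grip_force: 4.2
```

Call:
send_rows([
  [0.1,-0.001,0,0,0],
  [0.1,0,0,0,0],
  [0.1,0,0.001,0,0],
  [0.1,0,0.001,0,0],
  [0.1,0,0,0,0],
], grip_force=15)

```text
time: 9.7
tool_pos: [0.6462, 0.1617, 0.0257]
tool_rot: [3.14, 0.001, -0.0]
contact_force: [-3.4, -4.2, 2.6]
opening: 0.0142
grip_force: 13.9
```

Call:
send_rows([
  [0.1,0,0.001,0,0],
  [0.1,0,0.001,0,0],
  [0.1,0,0,0,0],
])

```text
time: 10.0
tool_pos: [0.6461, 0.1637, 0.0256]
tool_rot: [3.14, 0.001, -0.0]
contact_force: [-3.2, -5.4, 2.9]
opening: 0.014
grip_force: 13.9
```

Call:
send_rows([
  [0.1,0,0.001,0,0],
  [0.1,0,0.001,0,0],
  [0.1,0,0,0,0],
])

```text
time: 10.3
tool_pos: [0.6461, 0.1651, 0.0256]
tool_rot: [3.139, 0.001, -0.0]
contact_force: [-3.9, -7.8, 3.0]
opening: 0.0139
grip_force: 14.0
```

Call:
send_rows([
  [0.1,0,0.001,0,0],
  [0.1,0,0.001,0,0],
  [0.1,0,0,0,0],
])

```text
time: 10.6
tool_pos: [0.6462, 0.1652, 0.0256]
tool_rot: [3.136, 0.002, -0.001]
contact_force: [-4.9, -13.9, 4.3]
opening: 0.0142
grip_force: 14.1
```

Contact on both battens. Now I relax, release and rise, then move towards piece a.

Call:
send_rows([
  [0.1,0.001,-0.002,0,0],
  [0.15,-0.001,0,0,0],
  [0.28,0,0,0,0],
  [0.28,0,0,0,0],
  [0.28,0,0,0,0],
], grip_force=8)

```text
time: 11.1
tool_pos: [0.6471, 0.1673, 0.0256]
tool_rot: [-3.141, -0.002, -0.0]
contact_force: [0.1, 0.3, 0.6]
opening: 0.0255
grip_force: 0.0
```

Call:
send_rows([
  [0.28,0,0,0.01,0],
  [0.28,0,0,0.02,0],
  [0.28,0,0,0.03,0],
  [0.28,0,0,0.03,0],
  [0.28,0,0,0.03,0],
])

```text
time: 11.6
tool_pos: [0.6466, 0.1673, 0.1474]
tool_rot: [-3.141, -0.001, 0.0]
contact_force: [0.1, 0.1, 0.7]
opening: 0.0259
grip_force: 0.0
```

Call:
send_rows([
  [0.5,-0.03,-0.02,0.02,0],
  [0.5,-0.04,-0.02,0,0],
  [0.5,-0.04,-0.02,0,0],
  [0.5,-0.04,-0.02,0,0],
  [0.5,0,0,0,0],
])

```text
time: 12.1
tool_pos: [0.4907, 0.0858, 0.1653]
tool_rot: [3.141, 0.005, -0.001]
contact_force: [0.0, -0.2, -0.7]
opening: 0.0459
grip_force: 0.0
```

```bash
python3 - <<'E'
from h import *
T,K=wpose(); np.savez('pics/w3p.npz',T=T,K=K); im,d=snap('wrist','w3'); t,_=snap('top','t3')
print(observe()['tool_pos'],observe()['tool_rot'])
o=np.vstack([im[0:230,0:640],cv2.resize(t[125:225,160:400],(640,267))])
cv2.imwrite('pics/c3.png',o[:,:,::-1])
E
```

```text
[0.49673164 0.08696734 0.16662748] [-3.14145415e+00 -2.70440053e-03 -8.24143430e-04]
```

View pics/c3.png

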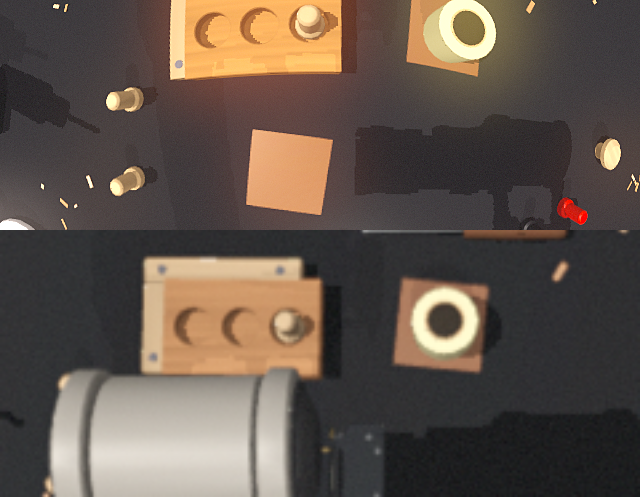

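The board sits snug in the corner, with the set piece standing at wrist (308,20). The loose pieces are at wrist (124,99) and (126,181). Next I measure the board edges and holes and the pieces' axes.

```bash
cat >> h.py <<'E'
def wcloud(T,K,d):
    v,u=np.mgrid[:400,:640];q=np.stack([u-K[0,2],v-K[1,2]],-1)/K[0,0];r=np.linalg.norm(q,axis=-1)+1e-9
    t=np.tan(np.minimum(r,1.5))/r; C=np.stack([q[...,0]*t*d,-q[...,1]*t*d,-d],-1); C[d<=0]=np.nan
    return C@T[:3,:3].T+T[:3,3]
def circ(p):  # LSQ circle
    A=np.c_[2*p[:,:2],np.ones(len(p))];s=np.linalg.lstsq(A,(p[:,:2]**2).sum(1),rcond=None)[0]
    return s[:2],np.sqrt(s[2]+s[:2]@s[:2])
E
python3 - <<'E'
from h import *
z=np.load('pics/w3p.npz');T,K=z['T'],z['K']; im,d=np.load('pics/w3.npz').values()
W=wcloud(T,K,d); Z=W[...,2]; v,u=np.mgrid[:400,:640]
hsv=cv2.cvtColor(im,cv2.COLOR_RGB2HSV)
for n,(a,b,c,e) in dict(a=(98,80,150,116),b=(102,160,152,200)).items():
    m=(u>a)&(u<c)&(v>b)&(v<e)
    s=m&(Z>.013)&(Z<.043); f=m&(Z>.003)&(Z<.0125); h=m&(Z>.043)
    # ray-cast silhouette of the pale foot: colour mask
    pm=(m&(hsv[...,2]>130)&(hsv[...,1]>40)).astype(np.uint8)
    print(n,'shank circ',circ(W[s]),s.sum(),'foot circ',circ(W[f]),f.sum(),'top',np.nanmean(W[h],0).round(4),np.nanmax(Z[h]).round(4))
    c0=onz('top',*( (190,184) if n=='a' else (184,220)),.03); print(c0.round(3))
m=(v<85)&(u>170)&(u<345)&(Z>.031)&(Z<.038); p=W[m]; print('board z',np.median(p[:,2]),'y',np.percentile(p[:,1],[.5,99.5]),'x',np.percentile(p[:,0],[.5,99.5]),p[:,:2].mean(0))
cs=cv2.findContours(cv2.morphologyEx(m.astype(np.uint8),3,np.ones((3,3))),0,1)[0]; c=max(cs,key=cv2.contourArea).reshape(-1,2)
print(cv2.minAreaRect(wonz(T,K,c,.035)[:,:2].astype(np.float32)))
# top view of the board after move
t,td=np.load('pics/t3.npz').values(); Q=cloud('top',td); vv,uu=np.mgrid[:400,:640]
m=(uu>205)&(uu<300)&(vv>140)&(vv<168)&(Q[...,2]>.029)&(Q[...,2]<.04); p=Q[m]; print('top:',np.percentile(p[:,0],99.5),np.percentile(p[:,1],[.5,99.5]))
for nm,yy in(('h1',.1395),('h2',.1855)): pass
m2=(Z<.027)&(v<85)&(v>5)
for nm,(a,b,c,e) in dict(h2=(190,5,230,52),h1=(237,5,280,50)).items():
    k=(u>a)&(u<c)&(v>b)&(v<e)&(Z<.026)&(Z>.015); q=W[k]; print(nm,k.sum(),q.mean(0) if k.any() else '', np.percentile(q,[1,99],axis=0) if k.any() else '')
for y in(.0935,.1395,.1855): print(wproj(T,K,np.array([.644,y,.035])))
E
```

```text
a shank circ (array([0.58538733, 0.30126766]), np.float64(0.009014812286772941)) 295 foot circ (array([0.58531237, 0.30108064]), np.float64(0.011830847687639704)) 203 top [0.5853 0.3009 0.0445] 0.0467
[0.585 0.295 0.03 ]
b shank circ (array([0.49154938, 0.31106138]), np.float64(0.009111040791087884)) 285 foot circ (array([0.4914987 , 0.31083241]), np.float64(0.011845831028465833)) 178 top [0.4917 0.3104 0.0447] 0.0466
[0.492 0.308 0.03 ]
board z 0.03381537381159799 y [0.06795451 0.21664308] x [0.59767799 0.67542531] [0.63001762 0.14115035]
((0.6378052830696106, 0.1420869380235672), (0.149996817111969, 0.08150415867567062), 89.8294448852539)
top: 0.6957707548042303 [0.06755244 0.22488798]
h2 850 [0.64563548 0.19108912 0.02015269] [[0.62922792 0.17525386 0.01811618]
 [0.66139708 0.20599279 0.02538375]]
h1 969 [0.64562388 0.14375263 0.02015118] [[0.62937891 0.12729259 0.01806815]
 [0.66134703 0.16002167 0.0254868 ]]
[311.83167395  22.26751851]
[261.57202643  24.17618919]
[214.05324028  28.64674805]
```

The board is home, with its edges square to 0.2° and the holes at about (0.646, 0.1425) and (0.646, 0.189). The pieces are at a (0.5853, 0.301) and b (0.4916, 0.311). I'll fetch a with the fingers closing along x.

Call:
send_rows([
  [0.5,0.008,0.0195,0,0.143],
  [0.5,0.008,0.0195,0,0.143],
  [0.5,0.008,0.0195,0,0.143],
  [0.5,0.008,0.0195,0,0.143],
  [0.5,0.008,0.0195,0,0.143],
])

```text
time: 12.7
tool_pos: [0.5385, 0.1864, 0.1657]
tool_rot: [3.14, -0.002, 0.721]
contact_force: [0.6, -0.6, -0.3]
opening: 0.0457
grip_force: 0.0
```

Call:
send_rows([
  [0.5,0.008,0.0195,0,0.143],
  [0.5,0.008,0.0195,0,0.143],
  [0.5,0.008,0.0195,0,0.143],
  [0.5,0.008,0.0195,0,0.143],
  [0.5,0.008,0.0195,0,0.143],
])

```text
time: 13.2
tool_pos: [0.578, 0.2842, 0.1656]
tool_rot: [3.14, -0.001, 1.436]
contact_force: [-0.2, -0.4, 0.2]
opening: 0.0459
grip_force: 0.0
```

Call:
send_rows([
  [0.5,0.008,0.0195,0,0.142],
  [0.5,0,0,-0.03,0],
  [0.5,0,0,-0.03,0],
  [0.5,0,0,0,0],
  [0.5,0,0,0,0],
])

```text
time: 13.7
tool_pos: [0.5852, 0.3023, 0.1055]
tool_rot: [3.141, -0.0, 1.572]
contact_force: [0.6, -0.2, 0.8]
opening: 0.0458
grip_force: 0.0
```

Call:
send_rows([
  [0.5,0,-0.001,-0.03,0],
  [0.5,0,0,-0.03,0],
  [0.5,0,0,-0.02,0],
  [0.5,0,0,-0.011,0],
  [0.5,0,0,0,0],
])

```text
time: 14.2
tool_pos: [0.5849, 0.3007, 0.0144]
tool_rot: [3.141, -0.0, 1.572]
contact_force: [0.5, -0.9, 0.9]
opening: 0.046
grip_force: 0.0
```

Call:
send_rows([
  [0.3,0,0,0,0],
  [0.1,0,0,0,0],
  [0.1,0,0,0,0],
  [0.1,0,0,0,0],
  [0.1,0,0,0,0],
], grip_force=8)

```text
time: 14.7
tool_pos: [0.5849, 0.3008, 0.0152]
tool_rot: [3.14, -0.001, 1.572]
contact_force: [0.4, -0.2, 3.7]
opening: 0.0196
grip_force: 8.0
```

Call:
send_rows([
  [0.1,0,0,0.01,0],
  [0.1,0,0,0.03,0],
  [0.1,0,0,0.04,0],
  [0.1,0,0,0.02,0],
  [0.1,0,0,0,0],
])

```text
time: 15.2
tool_pos: [0.5863, 0.3014, 0.1187]
tool_rot: [3.134, -0.003, 1.572]
contact_force: [0.2, -0.1, 0.4]
opening: 0.0198
grip_force: 8.0
```

Call:
send_rows([
  [0.1,0.01,-0.026,0,0],
  [0.1,0.013,-0.034,0,0],
  [0.1,0.013,-0.034,0,0],
  [0.1,0.013,-0.034,0,0],
  [0.1,0.011,-0.03,0,0],
])

```text
time: 15.7
tool_pos: [0.6441, 0.1407, 0.1129]
tool_rot: [-3.139, 0.0, 1.571]
contact_force: [0.7, -0.0, -0.2]
opening: 0.0196
grip_force: 8.0
```

Call:
send_rows([
  [0.1,0,0,0,0],
  [0.1,0,0,-0.02,0],
  [0.1,0,0,-0.01,0],
  [0.1,0,0,0,0],
])

```text
time: 16.1
tool_pos: [0.6425, 0.143, 0.0816]
tool_rot: [-3.136, 0.0, 1.572]
contact_force: [0.2, 0.5, -0.1]
opening: 0.0197
grip_force: 8.0
```

```bash
python3 - <<'E'
from h import *
T,K=wpose(); np.savez('pics/w4p.npz',T=T,K=K); im,d=snap('wrist','w4'); print(observe()['tool_pos'])
cv2.imwrite('pics/c4.png',cv2.resize(im[40:300,130:510],None,fx=2,fy=2)[:,:,::-1])
W=wcloud(T,K,d)
for y in(.0965,.1425,.1885): print(wproj(T,K,np.array([.646,y,.035])))
E
```

```text
[0.64331894 0.14314852 0.08294554]
[326.22639585 274.81041379]
[326.90431408 220.38786221]
[327.51243991 156.62641591]
```

View pics/c4.png

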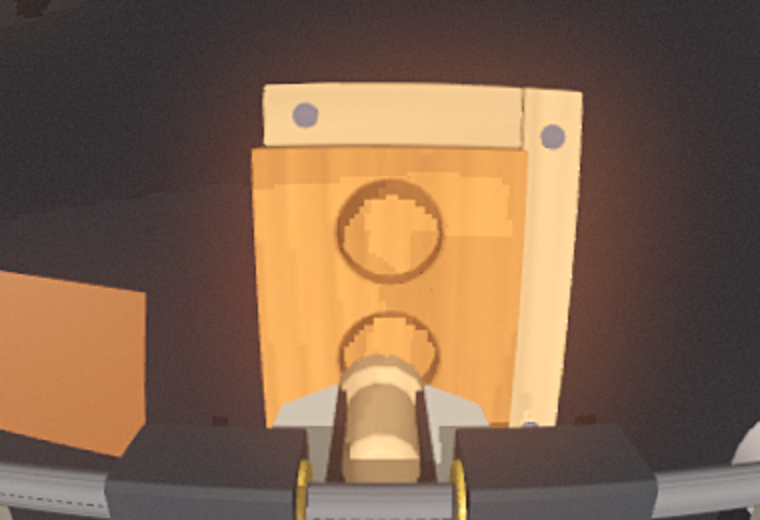

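The crop shows the held piece over the middle hollow at (389,350) and hole2 at (389,231). The hollow's centre is at x≈0.644, which matches the tool. I'll lower it.

Call:
send_rows([
  [0.1,0.001,0,-0.015,0],
  [0.1,0,0,-0.015,0],
  [0.1,0,0,-0.01,0],
  [0.1,0,0,-0.004,0],
  [0.1,0,0,0,0],
])

```text
time: 16.65
tool_pos: [0.6449, 0.1425, 0.0391]
tool_rot: [-3.14, 0.0, 1.572]
contact_force: [-0.2, -0.9, 0.0]
opening: 0.0201
grip_force: 8.0
```

Call:
send_rows([
  [0.1,0,0,-0.001,0],
  [0.1,0,0,-0.001,0],
  [0.1,0,0,0,0],
])

```text
time: 16.95
tool_pos: [0.6456, 0.1426, 0.0386]
tool_rot: [3.141, -0.0, 1.572]
contact_force: [-0.5, -0.7, -0.5]
opening: 0.0194
grip_force: 8.0
```

Call:
send_rows([
  [0.1,0,0,-0.001,0],
  [0.1,0,0,-0.001,0],
  [0.1,0,0,0,0],
])

```text
time: 17.25
tool_pos: [0.6454, 0.1426, 0.0363]
tool_rot: [3.141, -0.0, 1.572]
contact_force: [-0.0, 0.1, 0.6]
opening: 0.0197
grip_force: 8.0
```

Call:
send_rows([
  [0.1,0,0,-0.001,0],
  [0.1,0,0,0,0],
])

```text
time: 17.45
tool_pos: [0.6455, 0.1426, 0.0362]
tool_rot: [3.141, 0.0, 1.572]
contact_force: [-2.4, -1.2, 6.1]
opening: 0.0193
grip_force: 8.0
```

The piece is on the floor of the hollow. I'll release, rise and go to piece b.

Call:
send_rows([
  [0.2,0,0,0.0005,0],
  [0.35,0,0,0,0],
  [0.45,0,0,0,0],
  [0.45,0,0,0,0],
])

```text
time: 17.85
tool_pos: [0.6453, 0.1426, 0.0355]
tool_rot: [-3.141, 0.0, 1.572]
contact_force: [0.3, 0.0, 0.2]
opening: 0.0384
grip_force: 0.0
```

Call:
send_rows([
  [0.45,0,0,0.01,0],
  [0.45,0,0,0.025,0],
  [0.45,0,0,0.035,0],
  [0.45,0,0,0.015,0],
  [0.45,0,0,0,0],
])

```text
time: 18.35
tool_pos: [0.6472, 0.1428, 0.1245]
tool_rot: [3.135, -0.001, 1.572]
contact_force: [0.4, -1.3, -0.5]
opening: 0.0416
grip_force: 0.0
```

Call:
send_rows([
  [0.5,-0.024,0.026,0,0],
  [0.5,-0.026,0.028,0,0],
  [0.5,-0.026,0.029,0,0],
  [0.5,-0.026,0.029,0,0],
  [0.5,-0.026,0.028,0,0],
])

```text
time: 18.85
tool_pos: [0.5156, 0.2833, 0.1196]
tool_rot: [-3.14, 0.001, 1.572]
contact_force: [-0.7, 1.1, 0.1]
opening: 0.0459
grip_force: 0.0
```

Call:
send_rows([
  [0.5,-0.025,0.028,0,0],
  [0.5,0,0,0,0],
  [0.5,0,0,0,0],
])

```text
time: 19.15
tool_pos: [0.4917, 0.3108, 0.1201]
tool_rot: [-3.141, 0.001, 1.574]
contact_force: [0.3, -0.2, 0.8]
opening: 0.0461
grip_force: 0.0
```

Call:
send_rows([
  [0.5,0,0,-0.03,0],
  [0.5,0,0,-0.035,0],
  [0.5,0,0,-0.025,0],
  [0.5,0,0,-0.016,0],
  [0.5,0,0,0,0],
])

```text
time: 19.65
tool_pos: [0.4916, 0.3085, 0.0118]
tool_rot: [-3.137, 0.003, 1.57]
contact_force: [0.4, -0.8, -0.4]
opening: 0.0458
grip_force: 0.0
```

Call:
send_rows([
  [0.3,0,0,0,0],
  [0.1,0,0,0,0],
  [0.1,0,0,0,0],
  [0.1,0,0,0,0],
  [0.1,0,0,0,0],
], grip_force=8)

```text
time: 20.15
tool_pos: [0.493, 0.3107, 0.0157]
tool_rot: [3.14, -0.001, 1.572]
contact_force: [0.3, -0.1, 3.3]
opening: 0.0196
grip_force: 8.0
```

Call:
send_rows([
  [0.1,0,0,0.01,0],
  [0.1,0,0,0.03,0],
  [0.1,0,0,0.04,0],
  [0.1,0,0,0.025,0],
  [0.1,0,0,0,0],
])

```text
time: 20.65
tool_pos: [0.4945, 0.3117, 0.1246]
tool_rot: [3.134, -0.004, 1.572]
contact_force: [0.7, 0.8, -0.1]
opening: 0.0198
grip_force: 8.0
```

Call:
send_rows([
  [0.1,0.026,-0.02,0,0],
  [0.1,0.032,-0.025,0,0],
  [0.1,0.032,-0.026,0,0],
  [0.1,0.032,-0.026,0,0],
  [0.1,0.031,-0.025,0,0],
])

```text
time: 21.15
tool_pos: [0.646, 0.1873, 0.1191]
tool_rot: [-3.14, 0.0, 1.572]
contact_force: [-0.3, 0.7, 0.4]
opening: 0.02
grip_force: 8.0
```

Call:
send_rows([
  [0.1,0,0,0,0],
  [0.1,0,0,-0.02,0],
  [0.1,0,0,-0.015,0],
  [0.1,0,0,0,0],
  [0.1,0,0,0,0],
])

```text
time: 21.65
tool_pos: [0.6447, 0.1891, 0.0843]
tool_rot: [-3.14, 0.0, 1.573]
contact_force: [0.5, -0.1, 0.5]
opening: 0.0197
grip_force: 8.0
```

Call:
send_rows([
  [0.1,0,0,-0.015,0],
  [0.1,0,0,-0.015,0],
  [0.1,0,0,-0.01,0],
  [0.1,0,0,-0.005,0],
  [0.1,0,0,0,0],
])

```text
time: 22.15
tool_pos: [0.6448, 0.1884, 0.0384]
tool_rot: [-3.14, 0.0, 1.572]
contact_force: [-0.5, 0.4, -0.4]
opening: 0.0196
grip_force: 8.0
```

Call:
send_rows([
  [0.1,0,0,-0.001,0],
  [0.1,0,0,-0.001,0],
  [0.1,0,0,0,0],
])

```text
time: 22.45
tool_pos: [0.6456, 0.1886, 0.0381]
tool_rot: [3.141, -0.0, 1.572]
contact_force: [-0.3, 0.8, -0.4]
opening: 0.0196
grip_force: 8.0
```

Call:
send_rows([
  [0.1,0,0,-0.001,0],
  [0.1,0,0,0,0],
])

```text
time: 22.65
tool_pos: [0.6454, 0.1886, 0.0369]
tool_rot: [3.141, 0.0, 1.572]
contact_force: [0.3, 0.2, -0.4]
opening: 0.0197
grip_force: 8.0
```

Call:
send_rows([
  [0.1,0,0,-0.001,0],
  [0.1,0,0,0,0],
])

```text
time: 22.85
tool_pos: [0.6455, 0.1886, 0.0367]
tool_rot: [3.141, -0.0, 1.572]
contact_force: [-2.5, -0.1, 5.1]
opening: 0.0197
grip_force: 8.0
```

Call:
send_rows([
  [0.1,0,0,-0.0005,0],
  [0.1,0,0,0,0],
])

```text
time: 23.05
tool_pos: [0.6455, 0.1886, 0.0367]
tool_rot: [3.141, -0.0, 1.572]
contact_force: [-2.6, -0.8, 8.2]
opening: 0.0197
grip_force: 8.0
```

Seated. I'll release, rise and withdraw for a final look.

Call:
send_rows([
  [0.2,0,0,0.001,0],
  [0.35,0,0,0,0],
  [0.45,0,0,0,0],
  [0.45,0,0,0,0],
])

```text
time: 23.45
tool_pos: [0.6453, 0.1885, 0.036]
tool_rot: [-3.141, 0.0, 1.572]
contact_force: [-0.7, 0.3, 0.2]
opening: 0.0386
grip_force: 0.0
```

Call:
send_rows([
  [0.45,0,0,0.01,0],
  [0.45,0,0,0.025,0],
  [0.45,0,0,0.035,0],
  [0.45,0,0,0.035,0],
  [0.45,0,0,0.02,0],
])

```text
time: 23.95
tool_pos: [0.6465, 0.1888, 0.1655]
tool_rot: [3.137, -0.001, 1.572]
contact_force: [0.1, -0.6, 0.3]
opening: 0.0413
grip_force: 0.0
```

Call:
send_rows([
  [0.45,-0.03,0,0,0],
  [0.45,-0.04,0,0,-0.1],
  [0.45,-0.04,-0.01,0,-0.14],
  [0.45,-0.04,-0.01,0,-0.14],
  [0.45,-0.03,-0.01,0,-0.14],
])

```text
time: 24.45
tool_pos: [0.463, 0.1583, 0.1619]
tool_rot: [3.141, -0.0, 1.047]
contact_force: [0.3, 0.1, -0.2]
opening: 0.041
grip_force: 0.0
```

Call:
send_rows([
  [0.45,0,-0.01,0,-0.14],
  [0.45,0,-0.01,0,-0.14],
  [0.45,0,-0.01,0,-0.14],
  [0.45,0,0,0,-0.14],
  [0.45,0,0,0,-0.14],
])

```text
time: 24.95
tool_pos: [0.4657, 0.1283, 0.1621]
tool_rot: [3.141, -0.001, 0.345]
contact_force: [0.1, 0.9, -0.3]
opening: 0.0414
grip_force: 0.0
```

Call:
send_rows([
  [0.45,0,0,0,-0.14],
  [0.45,0,0,0,-0.14],
  [0.45,0,0,0,0],
])

```text
time: 25.25
tool_pos: [0.4656, 0.1286, 0.1619]
tool_rot: [3.142, -0.001, 0.071]
contact_force: [0.4, 0.0, 0.2]
opening: 0.0411
grip_force: 0.0
```

```bash
python3 - <<'E'
from h import *
T,K=wpose(); im,d=snap('wrist','w5'); t,td=snap('top','t5'); si,_=snap('side','s5')
W=wcloud(T,K,d);Z=W[...,2]; m=(Z>.059)&(Z<.075)&(W[...,0]>.61)&(W[...,0]<.68)
n,l,s,c=cv2.connectedComponentsWithStats(m.astype(np.uint8))
for k in range(1,n):
    if s[k,4]>15: print(W[l==k].mean(0).round(4),s[k,4],Z[l==k].max().round(4))
o=np.vstack([np.hstack([im[0:250,100:500],cv2.resize(si[215:325,200:376],(400,250))]),cv2.resize(t[60:320,150:560],(800,340))[:]])
cv2.imwrite('pics/c5.png',o[:,:,::-1])
E
```

```text
[0.6354 0.0951 0.0627] 63 0.0656
```

View pics/c5.png

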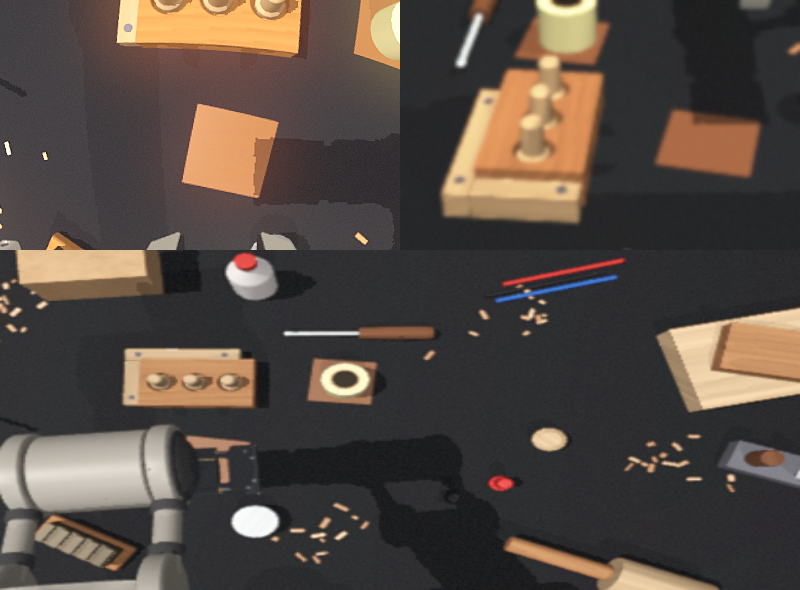

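All three pieces stand upright in the hollows and the bystanders are unmoved. One last check of any remaining gap at the battens.

```bash
python3 - <<'E'
from h import *
z=np.load('pics/w4p.npz');T,K=z['T'],z['K']; im,d=np.load('pics/w4.npz').values()
W=wcloud(T,K,d)
for c in(275,310,350,380): print(c,[(r,tuple(W[r,c,1:].round(4)),int(im[r,c].sum())) for r in range(109,119)])
for r in(130,170,210): print(r,[(c,tuple(W[r,c,[0,2]].round(4)),int(im[r,c].sum())) for c in range(385,399)])
E
```

```text
275 [(109, (np.float64(0.2201), np.float64(0.0232)), 607), (110, (np.float64(0.2195), np.float64(0.0239)), 612), (111, (np.float64(0.2188), np.float64(0.0242)), 601), (112, (np.float64(0.2181), np.float64(0.0244)), 503), (113, (np.float64(0.2173), np.float64(0.0232)), 345), (114, (np.float64(0.2172), np.float64(0.0344)), 453), (115, (np.float64(0.2166), np.float64(0.0344)), 523), (116, (np.float64(0.2159), np.float64(0.0339)), 510), (117, (np.float64(0.2153), np.float64(0.0347)), 509), (118, (np.float64(0.2145), np.float64(0.0336)), 505)]
310 [(109, (np.float64(0.2198), np.float64(0.0245)), 606), (110, (np.float64(0.2192), np.float64(0.0245)), 613), (111, (np.float64(0.2185), np.float64(0.0245)), 569), (112, (np.float64(0.2178), np.float64(0.0242)), 406), (113, (np.float64(0.2175), np.float64(0.0327)), 407), (114, (np.float64(0.2169), np.float64(0.0343)), 453), (115, (np.float64(0.2162), np.float64(0.0333)), 486), (116, (np.float64(0.2156), np.float64(0.0335)), 488), (117, (np.float64(0.2148), np.float64(0.0329)), 480), (118, (np.float64(0.2142), np.float64(0.0337)), 488)]
350 [(109,
[... 2648 characters left out ...]
, (386, (np.float64(0.6886), np.float64(0.0329)), 487), (387, (np.float64(0.6891), np.float64(0.0339)), 482), (388, (np.float64(0.6899), np.float64(0.0339)), 529), (389, (np.float64(0.6929), np.float64(0.0242)), 612), (390, (np.float64(0.6936), np.float64(0.0246)), 593), (391, (np.float64(0.6946), np.float64(0.0236)), 588), (392, (np.float64(0.6953), np.float64(0.0241)), 597), (393, (np.float64(0.6963), np.float64(0.0232)), 606), (394, (np.float64(0.6971), np.float64(0.0231)), 616), (395, (np.float64(0.6976), np.float64(0.0243)), 619), (396, (np.float64(0.6983), np.float64(0.0242)), 624), (397, (np.float64(0.6992), np.float64(0.0242)), 622), (398, (np.float64(0.7), np.float64(0.0238)), 622)]
```

The y edge touches with about 0 gap. At x, the 2.5 mm strip is just what the 10 mm higher board edge hides from the camera, so it is home.

```bash
python3 -c "
from cell import *
print(hand_in())"
```

```text
the job is handed in; nothing more can be done
None
```

I slid the board home into the corner of both battens, stood the two loose pieces in the empty hollows with the set piece still in its own, and handed the job in at about 25 s; during the final approach the grip briefly carried most of the board's weight (−3.5 N), so I lowered the tool slightly before pressing in.

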